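# Seat the blue-capped bottle in its well of the bottle stand

## Task

Put the bottle with the blue cap into the wooden bottle stand, in the well with the green pad, so that it stands upright on the bottom of the well. Lower it in and do not let it drop, and leave the other two bottles on the counter standing where they are.

Things in the scene. Friction and masses are not known exactly. Their poses are not given: they have to be found in the camera images.
- blue_bottle: Upright loose clear, faintly bluish glass bottle with a bright blue cap, 277 mm tall, 0.5 to 0.9 kg. Round: body 73 mm wide up to 175 mm above its foot, shoulder narrowing to 48 mm at 208 mm, then neck and cap tapering evenly to 35 mm at the top. Grasp it from above, 225 to 260 mm above the foot. Origin: centre of its foot; z up along the bottle.
- well_pad: Fixed green pad, 92 mm across and 2 mm thick, on the bottom of one well of a wooden stand. Origin: centre of its underside, on the well's axis, 12 mm above the counter. Blind round well, 96 mm wide; mouth 36 mm above the origin. Stand fixed, 242 mm long (pad's y) x 116 x 48 mm. Its other well, alike but with a grey pad, lies 116 mm off along the pad's +y or -y and stays empty.
- pink_bottle: Bystander: upright loose bottle with pink syrup and a pale cap, 68 mm in diameter, 258 mm tall, standing on the counter. Origin: centre of its foot; z up. Also in the room: a tall, solid soft-serve machine stands at the right of the counter (x over 0.55, y below -0.33); keep the arm clear of it.
- amber_bottle: Bystander: upright loose clear bottle with a pale amber drink and a white glass stopper over a brown collar, 75 mm in diameter, 259 mm tall, standing on the counter. Origin: centre of its foot; z up.

How it is judged (in metres and radians):
At the end, for the whole second after the job is handed in: The blue-capped bottle stands at rest on the green pad in the well: its foot within 16 mm of the well's axis and less than 8 mm above the pad's underside, upright within 10 degrees. The pink and the amber bottle stand upright (10 degrees) within 30 mm of where they began (horizontal distance between blue_bottle and well_pad below 0.016 m and z of blue_bottle in the frame of well_pad below 0.008 m and angle between each of blue_bottle, pink_bottle, amber_bottle's own z axis and vertical below 0.17 rad and linear speed of blue_bottle below 0.02 m/s and distance of each of pink_bottle, amber_bottle from where it was at the start of the episode below 0.03 m); the robot touches nothing.
It fails at once if the blue bottle is let go with its foot more than 20 mm above the pad (height (world z) of blue_bottle above 0.034 m and contact force between the fingers and blue_bottle below 0.05 N).
It fails at once if the pink or the amber bottle is knocked over (angle between any of pink_bottle, amber_bottle's own z axis and vertical above 0.5 rad).
It also fails if it takes over 45 s, if anything falls off the work surface, if the arm or the gripper's body presses on something with over 40 N, if the wrist force passes 120 N, or if a joint passes its speed limit or range.

## Robot

A 6-joint arm with a two-finger parallel gripper is mounted at the origin on a cart in front of the work surface, level with it; the furniture and walls round the work are solid. World frame = base frame: x ahead of the robot, y to its left, z up, the work surface at z = 0. Lengths are in m, angles in degrees, forces in N, time in s.
With the tool pointing down it reaches from about 0.25 to 0.725 m from the base axis. Payload 9.7 kg.
Tool frame: the origin (TCP) lies between the finger pads; the fingertips stand 11 mm ahead of it and the grasp point (between the pads) lies 8 mm behind it; z points along the fingers, y is the direction in which the jaws open and shut (so a half turn about z gives the same grasp; the last joint's range is limited). The gripper opens to 85 mm and grips with 20 to 120 N. Pads are 22 mm wide; open, the fingers measure 114 mm over their backs; the gripper's body (76 mm by 85 mm) begins 54 mm behind the grasp point. The pads swing forward as they close: fully open they stand 13 mm farther back than shut.
Start: joints at [64.343, 4.979, 10.078, 95.1, 0, 90], TCP at [0.238, 0.496, 0.242] pointing down, gripper open.
Joint ranges: [-179.16, 179.16], [-48.56, 103.87], [-65.8, 70.77], [-126.05, 130.52], [-82.76, 87.17], [-180, 180]. Speed limits (degrees/s): [127.2, 127.2, 147.25, 180, 180, 180].

## Interface

Orientations are given as [roll, pitch, yaw] about the fixed x, y, z axes, in that order (R = Rz(yaw) Ry(pitch) Rx(roll)).
In Python, from workcell import bot gives the robot as it stands.
- The arm moves only by the tool play_rows, never from a script. Its argument "targets" is a list of rows, each an object of numbers: "fingers": the gripper command: -1 is shut, 1 is fully open, values between are in proportion; "x", "y", "z": the shift along the tool's x, y, z in m; "wx", "wy", "wz": the turn, a rotation vector about the tool's x, y, z in degrees. In form: [{"fingers": .., "x": .., "y": .., "z": .., "wx": .., "wy": .., "wz": ..}, ...]. A call has 1 to 20 rows; each row is the pose to reach, as a shift and turn from the pose commanded when the call began, along the tool's axes at that moment; what a row does not reach only later rows make up. A row lasts 1/12 s, in which the tool goes at most 41.7 mm and 7.16 degrees, less where a joint would pass 70% of its speed; a pose out of reach is approached as far as the arm can. A call with a gripper value outside its range is refused whole. The fingers move at their own pace and stop on an object; "grip_force" is the grip in N (left out, the last holds). Time passes only in rows, so rows that repeat a pose let the fingers close. It gives the time, the measured TCP pose, the force and the opening at its end, in the units of the state.
- bot.get_obs(): the state, without advancing time (a new reading comes with each control period).
- bot.camera(name): name is "side" or "top" or "wrist"; returns (picture, depth): 480x640x3 uint8, blue, green, red; 480x640 float32, m along the optical axis (not along the pixel's ray), 0 where there is no reading.
- bot.get_calibration(name): a dict with "fx", "fy", "cx", "cy" (pixels), "camera_from_world" (4x4, takes a point from world to camera coordinates). Camera axes: x right, y down, z forward; pixel columns grow to the right and rows downward; lengths in m; the calibration is good to about 2 mm. A picture is of the moment at which its call begins: read the wrist's pose just before it. get_calibration takes no time and is no camera call; for the wrist camera it gives the pose at the moment of the call.
- bot.job_done(): hands the job in, once; it reports no verdict.
Trained networks look in the newest picture that a camera, given by its name, has taken for a name from the list of things; names that differ only in an ending like _2 or _b are one class to them, and where a whole thing is asked for, a point or a joint stands for the part that bears it (a point fixed in the world has none). Each returns a list of dicts, best first, with "confidence" (0 to 1); they miss things now and then, are a little off and sometimes report something else, mostly with a low value. They report only what shows in the picture. A call takes as long as a camera call.
- bot.look_for(query, camera): "extent" ([left, top, right, bottom] in pixels, round what is visible of it).
- bot.outline_of(query, camera): "region" (480x640 bool, what is visible of it) and "extent" ([left, top, right, bottom] in pixels, round what is visible of it).
- bot.place_of(query, camera): "point" ([row, column] in pixels: a listed point, or the origin of a listed thing).
The state is a dict: "time": time; "q": joint angles; "qd": joint speeds; "joint_efforts": joint torques, N m; "ee_pos": TCP position; "tcp_rot": TCP orientation; "wrist_force": force on the tool from outside, world axes, zero at the start; "torque": the same for the moment, N m; "opening": finger opening in m.
Only numpy, scipy, OpenCV 4.12 (cv2) and the standard library are available. Lean on these libraries where they do the work, as an engineer would, in place of code of your own. Each camera call takes 0.05 s, during which the arm holds its last target.

## Working session

There is one attempt and no reset: what is moved stays moved. The work goes in short steps, Python scripts to look and compute and a tool call to move; the robot and the scene stay as the last step left them, time stands still between calls to the robot, and variables do not carry over. Pictures are saved under pics/ and viewed, and the job is handed in when it is done.

Besides the shell and the picture viewer there is one more tool, called after "Emit:" in YAML: its name, and indented under it one key for each argument. play_rows: Moves the arm, as the interface text tells. Its arguments: {"type":"object","properties":{"targets":{"type":"array","items":{"type":"object","properties":{"fingers":{"type":"number"},"x":{"type":"number"},"y":{"type":"number"},"z":{"type":"number"},"wx":{"type":"number"},"wy":{"type":"number"},"wz":{"type":"number"}}}},"grip_force":{"type":"number"}},"required":["targets"]}

```bash
mkdir -p pics; cat > h.py <<'E'
import numpy as np, cv2
from workcell import bot
def px2w(cal,u,v,d):
    T=np.linalg.inv(np.array(cal["camera_from_world"]))
    p=np.array([(u-cal["cx"])/cal["fx"]*d,(v-cal["cy"])/cal["fy"]*d,d,1.0])
    return (T@p)[:3]
def ray_z(cal,u,v,z):
    T=np.linalg.inv(np.array(cal["camera_from_world"]))
    o=T[:3,3]; r=T[:3,:3]@np.array([(u-cal["cx"])/cal["fx"],(v-cal["cy"])/cal["fy"],1])
    return o+r*(z-o[2])/r[2]
def proj(cal,p):
    c=np.array(cal["camera_from_world"])@np.r_[p,1]
    return cal["fx"]*c[0]/c[2]+cal["cx"],cal["fy"]*c[1]/c[2]+cal["cy"]
E
python3 - <<'E'
from h import *
o=bot.get_obs(); print(o)
for n in ["side","top"]:
    im,d=bot.camera(n); cv2.imwrite(f"pics/{n}0.png",im); np.save(f"pics/{n}0.npy",d)
    cal=bot.get_calibration(n); T=np.linalg.inv(np.array(cal["camera_from_world"])); print(n,cal["fx"],T.round(3).tolist())
    for q in ["blue_bottle","well_pad","pink_bottle","amber_bottle"]:
        print(n,q,[(r["confidence"],np.round(r["extent"],1).tolist()) for r in bot.look_for(q,n)][:3],
          [(r["confidence"],np.round(r["point"],1).tolist(),ray_z(cal,r["point"][1],r["point"][0],.012 if q=="well_pad" else 0).round(3).tolist()) for r in bot.place_of(q,n)][:3])
E
```

```text
{'time': 0.0, 'q': array([ 6.43426160e+01,  5.01062374e+00,  1.00325356e+01,  9.50993584e+01,
       -8.39089752e-05,  9.00004489e+01]), 'qd': array([ 0.01568711,  0.02156929, -0.00256056, -0.00437323, -0.11606974,
        0.04907207]), 'joint_efforts': array([ 7.87475929e-04, -5.20386314e+01,  4.64805400e+01,  1.62004289e-02,
        1.27862822e-04,  8.26559216e-06]), 'ee_pos': array([0.23804663, 0.49556638, 0.24157045]), 'tcp_rot': array([-1.79922553e+02,  8.45157076e-05,  1.54342167e+02]), 'wrist_force': array([-0.17161845, -0.07298846,  0.02627842]), 'torque': array([ 0.02312922, -0.02598924,  0.0023471 ]), 'opening': 0.08531950533607474}
side 538.5800122312613 [[-0.998, -0.057, 0.033, 0.513], [-0.066, 0.892, -0.448, 0.535], [-0.004, -0.449, -0.894, 0.956], [0.0, 0.0, 0.0, 1.0]]
side blue_bottle [(0.68, [347.6, 314.2, 403.0, 393.7])] []
side well_pad [(0.73, [319.8, 202.6, 369.5, 237.4])] [(0.96, [224.4, 345.3], [0.512, 0.021, 0.012])]
side pink_bottle [(0.75, [240.5, 135.5, 281.5, 237.2])] [(0.8, [220.6, 267.0], [0.671, 0.016, 0.0])]
side amber_bottle [(0.57, [365.2, 36.1, 401.9, 143.9])] [(0.79, [131.7, 380.5], [0.446, -0.224, 0.0])]
top 495.77416950480284 [[0.44, -0.713, 0.546, 0.076], [-0.898, -0.338, 0.282, -0.2], [-0.016, -0.615, -0.789, 0.737], [0.0, 0.0, 0.0, 1.0]]
top blue_bottle [(0.71, [107.8, 118.0, 181.6, 254.8])] [(0.77, [242.0, 162.4], [0.451, 0.316, 0.0])]
top well_pad [(0.84, [295.3, 249.2, 348.4, 281.5])] [(0.84, [268.1, 320.5], [0.518, 0.019, 0.012])]
top pink_bottle [(0.8, [340.0, 97.1, 379.9, 223.7])] [(0.56, [212.5, 357.7], [0.675, 0.014, 0.0])]
top amber_bottle [(0.74, [415.9, 257.8, 494.7, 382.0])] [(0.57, [359.4, 439.1], [0.449, -0.221, 0.0])]
```

View pics/side0.png

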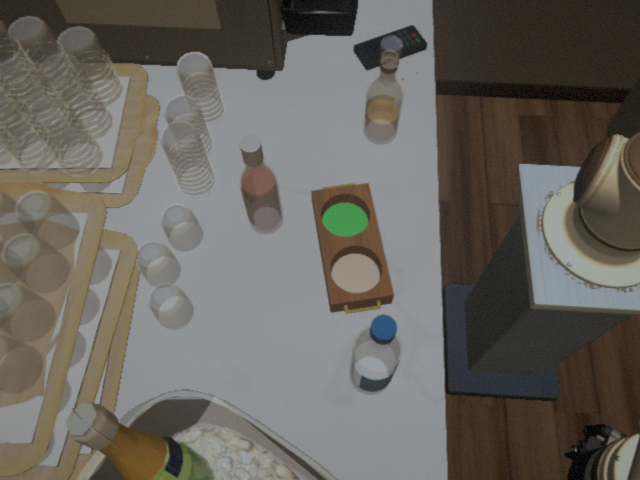

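View pics/top0.png

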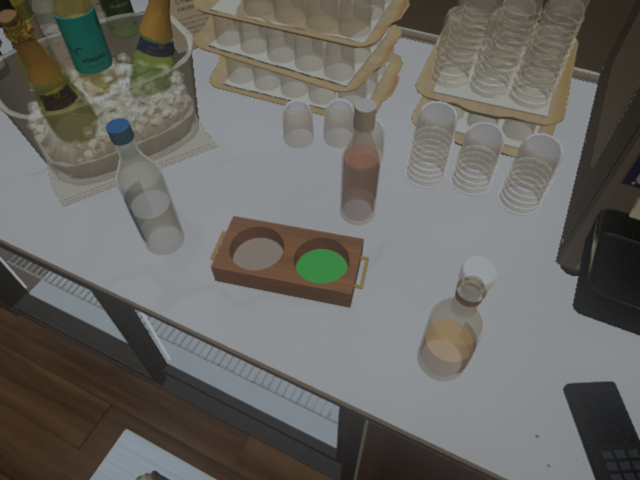

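The side picture shows the blue cap at about (384,328), the green pad at (345,219) and the amber bottle at (382,110). In the top picture the cap is at (120,131), the green pad at (321,266), and the pink bottle at (358,160) stands behind the stand. Next I'll refine these with colour masks.

```bash
python3 - <<'E'
from h import *
def ray(cal,u,v):
    T=np.linalg.inv(np.array(cal["camera_from_world"]))
    return T[:3,3],T[:3,:3]@np.array([(u-cal["cx"])/cal["fx"],(v-cal["cy"])/cal["fy"],1])
R=[];G=[]
for n in ["side","top"]:
    im=cv2.imread(f"pics/{n}0.png"); d=np.load(f"pics/{n}0.npy"); cal=bot.get_calibration(n)
    hsv=cv2.cvtColor(im,cv2.COLOR_BGR2HSV)
    for nm,lo,hi,roi in [("blue",(98,120,60),(125,255,255),dict(side=(300,360,360,410),top=(105,160,95,145))),("green",(50,120,60),(80,255,255),dict(side=(190,245,310,380),top=(235,290,285,360)))]:
        a,b,c,e=roi[n]; m=np.zeros(im.shape[:2],np.uint8); m[a:b,c:e]=cv2.inRange(hsv,lo,hi)[a:b,c:e]
        ys,xs=np.nonzero(m); print(n,nm,len(xs),xs.min(),xs.max(),ys.min(),ys.max(),xs.mean(),ys.mean())
        P=np.array([px2w(cal,x,y,d[y,x]) for x,y in zip(xs,ys) if d[y,x]>0]); print(" depth median",np.median(P,0).round(4), "zmax",np.percentile(P[:,2],[5,50,95]).round(3))
        if nm=="green":
            g=np.array([ray_z(cal,x,y,.014) for x,y in zip(xs,ys)]); print(" z14 range",g.min(0).round(4),g.max(0).round(4),"mid",((g.min(0)+g.max(0))/2).round(4))
            c0,r=cv2.minEnclosingCircle((g[:,:2]*1000).astype(np.float32)); print(" mec",c0,r)
        else:
            R.append(ray(cal,xs.mean(),ys.mean()))
            top=P[P[:,2]>.272]; print(" cap top pts",len(top),top.mean(0).round(4) if len(top) else "", "range",top.min(0).round(3) if len(top) else "",top.max(0).round(3) if len(top) else "")
            for z in (.25,.26,.265,.27,.277): print("  ",z,ray_z(cal,xs.mean(),ys.mean(),z).round(4))
    # stand top surface: points z 0.04-0.056 near pad
    vv,uu=np.mgrid[0:480:1,0:640:1]; 
    T=np.linalg.inv(np.array(cal["camera_from_world"]))
    X=np.stack([(uu-cal["cx"])/cal["fx"]*d,(vv-cal["cy"])/cal["fy"]*d,d],-1)@T[:3,:3].T+T[:3,3]
    s=(d>0)&(X[...,2]>.042)&(X[...,2]<.056)&(abs(X[...,0]-.515)<.13)&(abs(X[...,1]-.07)<.18)
    s=cv2.morphologyEx(s.astype(np.uint8),cv2.MORPH_OPEN,np.ones((3,3)))
    k,l,st,ce=cv2.connectedComponentsWithStats(s); i=1+st[1:,4].argmax()
    q=X[l==i][:,:2]*1000; print(n,"stand",st[i,4],cv2.minAreaRect(q.astype(np.float32)), np.median(X[l==i][:,2]))
A=sum(np.eye(3)-np.outer(r,r)/(r@r) for o,r in R); b=sum((np.eye(3)-np.outer(r,r)/(r@r))@o for o,r in R); p=np.linalg.solve(A,b); print("tri",p)
E
```

```text
side blue 490 371 395 315 339 383.4061224489796 327.48979591836735
 depth median [0.4554 0.3153 0.2771] zmax [0.275 0.277 0.279]
 cap top pts 487 [0.4553 0.3149 0.277 ] range [0.44  0.298 0.273] [0.471 0.331 0.281]
   0.25 [0.4529 0.3063 0.25  ]
   0.26 [0.4538 0.3095 0.26  ]
   0.265 [0.4542 0.3111 0.265 ]
   0.27 [0.4546 0.3128 0.27  ]
   0.277 [0.4552 0.315  0.277 ]
side green 1082 323 366 203 235 344.7781885397412 219.37523105360444
 depth median [0.5139 0.0107 0.014 ] zmax [0.011 0.014 0.017]
 z14 range [ 0.4712 -0.0272  0.014 ] [0.5574 0.0462 0.014 ] mid [0.5143 0.0095 0.014 ]
 mec (514.1914672851562, 14.203298568725586) 43.21587371826172
side stand 3589 ((501.8609313964844, 72.69489288330078), (116.47173309326172, 245.38551330566406), 12.64953327178955) 0.0475775776521663
top blue 259 106 128 119 133 117.2084942084942 125.85328185328186
 depth median [0.453  0.3091 0.2772] zmax [0.275 0.277 0.279]
 cap top pts 258 [0.4531 0.3096 0.2771] range [0.438 0.294 0.273] [0.47  0.325 0.28 ]
   0.25 [0.4753 0.3396 0.25  ]
   0.26 [0.4671 0.3286 0.26  ]
   0.265 [0.463 0.323 0.265]
   0.27 [0.4589 0.3175 0.27  ]
   0.277 [0.4532 0.3097 0.277 ]
top green 1254 296 346 249 282 321.04704944178627 265.97607655502395
 depth median [0.5214 0.0194 0.0141] zmax [0.012 0.014 0.016]
 z14 range [ 0.4858 -0.0231  0.014 ] [0.5588 0.0599 0.014 ] mid [0.5223 0.0184 0.014 ]
 mec (517.7262573242188, 17.638601303100586) 44.05208969116211
top stand 4115 ((502.0055847167969, 72.95243835449219), (120.6803970336914, 242.46556091308594), 12.837581634521484) 0.04777391376227669
tri [0.45539486 0.31364582 0.27368086]
```

Emit:
play_rows:
  targets:
    - {"fingers": 1, "z": -0.03}
    - {"fingers": 1, "z": -0.06}
    - {"fingers": 1, "z": -0.09}
    - {"fingers": 1, "x": -0.02, "y": -0.005, "z": -0.095}
    - {"fingers": 1, "x": -0.05, "y": -0.013, "z": -0.095}
    - {"fingers": 1, "x": -0.08, "y": -0.021, "z": -0.095}
    - {"fingers": 1, "x": -0.11, "y": -0.029, "z": -0.095}
    - {"fingers": 1, "x": -0.14, "y": -0.036, "z": -0.095}
    - {"fingers": 1, "x": -0.17, "y": -0.044, "z": -0.095}
    - {"fingers": 1, "x": -0.2, "y": -0.052, "z": -0.095}
    - {"fingers": 1, "x": -0.23, "y": -0.06, "z": -0.095}
    - {"fingers": 1, "x": -0.255, "y": -0.066, "z": -0.095}
    - {"fingers": 1, "x": -0.27, "y": -0.07, "z": -0.095}
    - {"fingers": 1, "x": -0.274, "y": -0.071, "z": -0.095}
    - {"fingers": 1, "x": -0.274, "y": -0.071, "z": -0.095}
    - {"fingers": 1, "x": -0.274, "y": -0.071, "z": -0.095}

```text
$.targets[0]: bad value
```

```bash
python3 - <<'E'
from h import *
o=bot.get_obs(); print(o["ee_pos"],o["tcp_rot"],o["wrist_force"],o["opening"])
cal=bot.get_calibration("wrist"); im,d=bot.camera("wrist"); 
hsv=cv2.cvtColor(im,cv2.COLOR_BGR2HSV); m=cv2.inRange(hsv,(98,120,50),(125,255,255))
k,l,st,ce=cv2.connectedComponentsWithStats(m); i=1+st[1:,4].argmax(); ys,xs=np.nonzero(l==i)
P=np.array([px2w(cal,x,y,d[y,x]) for x,y in zip(xs,ys) if d[y,x]>0]); print(st[i],len(P))
if len(P):
  t=P[abs(P[:,2]-.277)<.003]; print(P.mean(0),len(t),t.mean(0),t.min(0),t.max(0),cv2.minEnclosingCircle((t[:,:2]*1000).astype(np.float32)))
T=np.linalg.inv(np.array(cal["camera_from_world"]));print(T.round(3))
cv2.imwrite("pics/w1.png",im)
E
```

```text
[0.23812225 0.49576609 0.2422957 ] [-1.79999523e+02 -1.67251551e-03  1.54342690e+02] [ 0.28390434  0.45977313 -0.10293939] 0.08548980486345428Traceback (most recent call last):
  File "<stdin>", line 5, in <module>
ValueError: attempt to get argmax of an empty sequence
```

The call was refused, probably because every row needs all of its keys. I'll resend it with full rows.

Emit:
play_rows:
  targets:
    - {"fingers": 1, "x": 0, "y": 0, "z": -0.03, "wx": 0, "wy": 0, "wz": 0}
    - {"fingers": 1, "x": 0, "y": 0, "z": -0.06, "wx": 0, "wy": 0, "wz": 0}
    - {"fingers": 1, "x": 0, "y": 0, "z": -0.09, "wx": 0, "wy": 0, "wz": 0}
    - {"fingers": 1, "x": -0.02, "y": -0.005, "z": -0.095, "wx": 0, "wy": 0, "wz": 0}
    - {"fingers": 1, "x": -0.05, "y": -0.013, "z": -0.095, "wx": 0, "wy": 0, "wz": 0}
    - {"fingers": 1, "x": -0.08, "y": -0.021, "z": -0.095, "wx": 0, "wy": 0, "wz": 0}
    - {"fingers": 1, "x": -0.11, "y": -0.029, "z": -0.095, "wx": 0, "wy": 0, "wz": 0}
    - {"fingers": 1, "x": -0.14, "y": -0.036, "z": -0.095, "wx": 0, "wy": 0, "wz": 0}
    - {"fingers": 1, "x": -0.17, "y": -0.044, "z": -0.095, "wx": 0, "wy": 0, "wz": 0}
    - {"fingers": 1, "x": -0.2, "y": -0.052, "z": -0.095, "wx": 0, "wy": 0, "wz": 0}
    - {"fingers": 1, "x": -0.23, "y": -0.06, "z": -0.095, "wx": 0, "wy": 0, "wz": 0}
    - {"fingers": 1, "x": -0.255, "y": -0.066, "z": -0.095, "wx": 0, "wy": 0, "wz": 0}
    - {"fingers": 1, "x": -0.27, "y": -0.07, "z": -0.095, "wx": 0, "wy": 0, "wz": 0}
    - {"fingers": 1, "x": -0.274, "y": -0.071, "z": -0.095, "wx": 0, "wy": 0, "wz": 0}
    - {"fingers": 1, "x": -0.274, "y": -0.071, "z": -0.095, "wx": 0, "wy": 0, "wz": 0}
    - {"fingers": 1, "x": -0.274, "y": -0.071, "z": -0.095, "wx": 0, "wy": 0, "wz": 0}

```text
time: 2.28
ee_pos: [0.4541, 0.3134, 0.3373]
tcp_rot: [180.0, -0.0, 154.3]
wrist_force: [-0.5, 0.3, 0.5]
opening: 0.0855
```

```bash
python3 - <<'E'
from h import *
o=bot.get_obs(); print(o["ee_pos"],o["tcp_rot"],o["wrist_force"],o["opening"])
cal=bot.get_calibration("wrist"); im,d=bot.camera("wrist"); cv2.imwrite("pics/w1.png",im)
im2,d2=bot.camera("side"); cv2.imwrite("pics/s1.png",im2)
T=np.linalg.inv(np.array(cal["camera_from_world"]));print(T.round(3))
hsv=cv2.cvtColor(im,cv2.COLOR_BGR2HSV); m=cv2.inRange(hsv,(98,120,50),(125,255,255))
k,l,st,ce=cv2.connectedComponentsWithStats(m); i=1+st[1:,4].argmax(); ys,xs=np.nonzero(l==i)
P=np.array([px2w(cal,x,y,d[y,x]) for x,y in zip(xs,ys) if d[y,x]>0]); print(st[i],len(P))
if len(P):
  t=P[abs(P[:,2]-.277)<.003]; print(P.mean(0),len(t),t.mean(0),t.min(0),t.max(0),cv2.minEnclosingCircle((t[:,:2]*1000).astype(np.float32)))
E
```

```text
[0.45409246 0.31337201 0.33728126] [ 1.79999836e+02 -1.76652572e-02  1.54328150e+02] [-0.45420558  0.33184148  0.46054293] 0.08554879963385506
[[ 0.432  0.853  0.293  0.378]
 [ 0.902 -0.409 -0.14   0.35 ]
 [ 0.     0.325 -0.946  0.47 ]
 [ 0.     0.     0.     1.   ]]
[ 284  241   66   61 3155] 3142
[0.45347949 0.31376344 0.27786165] 3132 [0.4534971  0.31376763 0.27786051] [0.43725504 0.29649889 0.27427301] [0.47116876 0.33044127 0.2799774 ] ((454.2809143066406, 313.308349609375), 17.287132263183594)
```

View pics/w1.png

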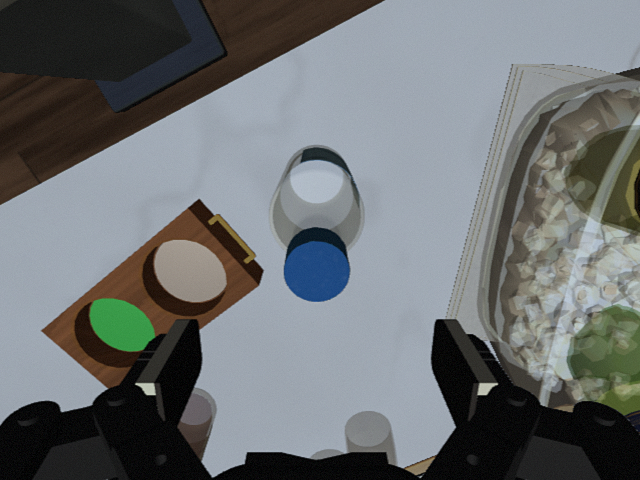

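View pics/s1.png

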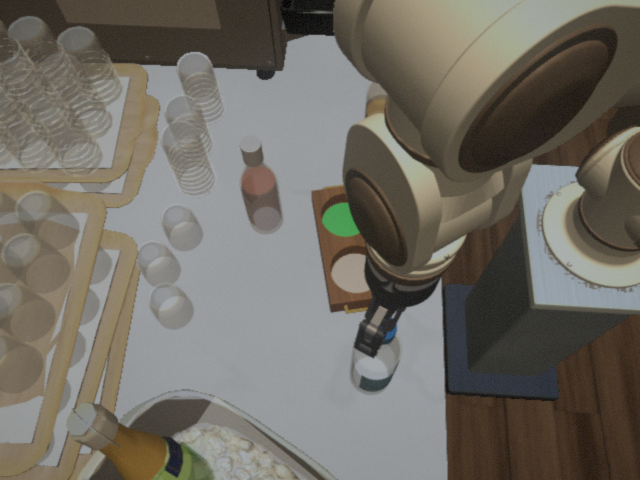

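The wrist picture shows the cap at (317,264), and its fitted centre (0.4543, 0.3133) is within 1 mm of the TCP. I'll go down to about 242 mm above the foot and grip.

Emit:
play_rows:
  targets:
    - {"fingers": 1, "x": 0, "y": 0, "z": 0.015, "wx": 0, "wy": 0, "wz": 0}
    - {"fingers": 1, "x": 0, "y": 0, "z": 0.03, "wx": 0, "wy": 0, "wz": 0}
    - {"fingers": 1, "x": 0, "y": 0, "z": 0.045, "wx": 0, "wy": 0, "wz": 0}
    - {"fingers": 1, "x": 0, "y": 0, "z": 0.06, "wx": 0, "wy": 0, "wz": 0}
    - {"fingers": 1, "x": 0, "y": 0, "z": 0.075, "wx": 0, "wy": 0, "wz": 0}
    - {"fingers": 1, "x": 0, "y": 0, "z": 0.09, "wx": 0, "wy": 0, "wz": 0}
    - {"fingers": 1, "x": 0, "y": 0, "z": 0.1, "wx": 0, "wy": 0, "wz": 0}
    - {"fingers": 1, "x": 0, "y": 0, "z": 0.103, "wx": 0, "wy": 0, "wz": 0}
    - {"fingers": 1, "x": 0, "y": 0, "z": 0.103, "wx": 0, "wy": 0, "wz": 0}
    - {"fingers": 1, "x": 0, "y": 0, "z": 0.103, "wx": 0, "wy": 0, "wz": 0}

```text
time: 3.22
ee_pos: [0.4543, 0.3135, 0.235]
tcp_rot: [180.0, 0.0, 154.4]
wrist_force: [-1.1, 1.0, 0.0]
opening: 0.0856
```

Emit:
play_rows:
  targets:
    - {"fingers": 0.5, "x": 0, "y": 0, "z": 0, "wx": 0, "wy": 0, "wz": 0}
    - {"fingers": 0.3, "x": 0, "y": 0, "z": 0, "wx": 0, "wy": 0, "wz": 0}
    - {"fingers": 0.1, "x": 0, "y": 0, "z": 0, "wx": 0, "wy": 0, "wz": 0}
    - {"fingers": 0, "x": 0, "y": 0, "z": 0, "wx": 0, "wy": 0, "wz": 0}
    - {"fingers": -0.1, "x": 0, "y": 0, "z": 0, "wx": 0, "wy": 0, "wz": 0}
    - {"fingers": -0.2, "x": 0, "y": 0, "z": 0, "wx": 0, "wy": 0, "wz": 0}
    - {"fingers": -1, "x": 0, "y": 0, "z": 0, "wx": 0, "wy": 0, "wz": 0}
    - {"fingers": -1, "x": 0, "y": 0, "z": 0, "wx": 0, "wy": 0, "wz": 0}
    - {"fingers": -1, "x": 0, "y": 0, "z": 0, "wx": 0, "wy": 0, "wz": 0}
    - {"fingers": -1, "x": 0, "y": 0, "z": 0, "wx": 0, "wy": 0, "wz": 0}
    - {"fingers": -1, "x": 0, "y": 0, "z": 0, "wx": 0, "wy": 0, "wz": 0}
    - {"fingers": -1, "x": 0, "y": 0, "z": 0, "wx": 0, "wy": 0, "wz": 0}
  grip_force: 70

```text
time: 4.22
ee_pos: [0.4547, 0.3134, 0.2354]
tcp_rot: [179.9, 0.0, 154.3]
wrist_force: [-0.6, 1.4, 5.6]
opening: 0.0406
```

Emit:
play_rows:
  targets:
    - {"fingers": -1, "x": 0, "y": 0, "z": -0.004, "wx": 0, "wy": 0, "wz": 0}
    - {"fingers": -1, "x": 0, "y": 0, "z": -0.012, "wx": 0, "wy": 0, "wz": 0}
    - {"fingers": -1, "x": 0, "y": 0, "z": -0.024, "wx": 0, "wy": 0, "wz": 0}
    - {"fingers": -1, "x": 0, "y": 0, "z": -0.036, "wx": 0, "wy": 0, "wz": 0}
    - {"fingers": -1, "x": 0, "y": 0, "z": -0.048, "wx": 0, "wy": 0, "wz": 0}
    - {"fingers": -1, "x": 0, "y": 0, "z": -0.06, "wx": 0, "wy": 0, "wz": 0}
    - {"fingers": -1, "x": 0, "y": 0, "z": -0.072, "wx": 0, "wy": 0, "wz": 0}
    - {"fingers": -1, "x": 0, "y": 0, "z": -0.08, "wx": 0, "wy": 0, "wz": 0}
    - {"fingers": -1, "x": 0, "y": 0, "z": -0.085, "wx": 0, "wy": 0, "wz": 0}
    - {"fingers": -1, "x": 0, "y": 0, "z": -0.085, "wx": 0, "wy": 0, "wz": 0}
    - {"fingers": -1, "x": 0, "y": 0, "z": -0.085, "wx": 0, "wy": 0, "wz": 0}

```text
time: 5.13
ee_pos: [0.4545, 0.3132, 0.3189]
tcp_rot: [-180.0, -0.0, 154.3]
wrist_force: [-0.0, 0.4, -7.2]
opening: 0.0406
```

```bash
python3 - <<'E'
from h import *
o=bot.get_obs(); print(o["ee_pos"],o["tcp_rot"],o["wrist_force"],o["torque"],o["opening"])
for n in("side","top","wrist"):
    im,d=bot.camera(n); cv2.imwrite(f"pics/{n}2.png",im)
d=np.array([.515,.0165])-o["ee_pos"][:2]; y=np.deg2rad(o["tcp_rot"][2]); print("tool shift",d@[np.cos(y),np.sin(y)],d@[np.sin(y),-np.cos(y)])
a,b,c=[cv2.imread(f"pics/{n}2.png") for n in("side","top","wrist")]
cv2.imwrite("pics/c2.png",cv2.resize(np.hstack([a,b]),(800,300)))
E
```

```text
[0.45445536 0.31315246 0.31888223] [-1.79972312e+02 -1.47533105e-02  1.54341306e+02] [-0.03407327  0.4205983  -7.15930497] [-0.0085961   0.00611861  0.06889554] 0.04061900841835348
tool shift -0.1830275895745976 -0.24118299382552044
```

View pics/c2.png

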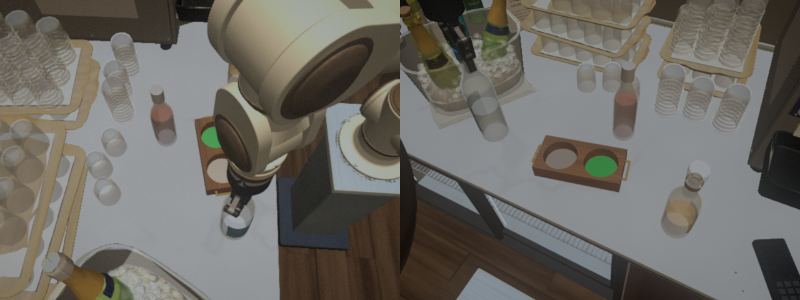

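View pics/wrist2.png

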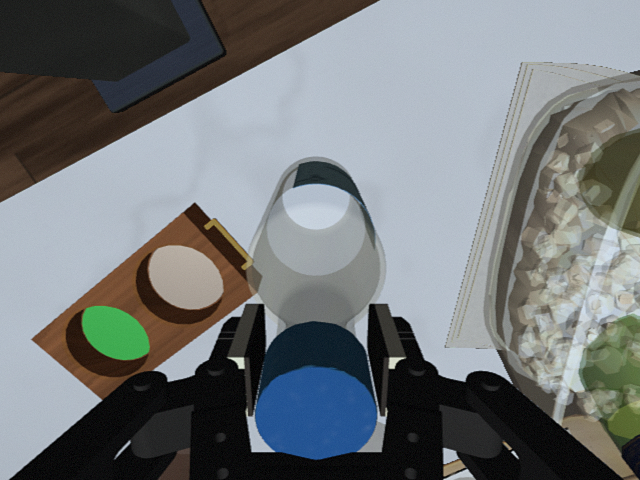

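The bottle is lifted, hangs straight and weighs about 0.73 kg, with the foot about 84 mm up. The next move carries it over to the green well.

Emit:
play_rows:
  targets:
    - {"fingers": -1, "x": -0.002, "y": -0.003, "z": 0, "wx": 0, "wy": 0, "wz": 0}
    - {"fingers": -1, "x": -0.007, "y": -0.009, "z": 0, "wx": 0, "wy": 0, "wz": 0}
    - {"fingers": -1, "x": -0.015, "y": -0.02, "z": 0, "wx": 0, "wy": 0, "wz": 0}
    - {"fingers": -1, "x": -0.026, "y": -0.034, "z": 0, "wx": 0, "wy": 0, "wz": 0}
    - {"fingers": -1, "x": -0.039, "y": -0.051, "z": 0, "wx": 0, "wy": 0, "wz": 0}
    - {"fingers": -1, "x": -0.053, "y": -0.07, "z": 0, "wx": 0, "wy": 0, "wz": 0}
    - {"fingers": -1, "x": -0.068, "y": -0.09, "z": 0, "wx": 0, "wy": 0, "wz": 0}
    - {"fingers": -1, "x": -0.083, "y": -0.11, "z": 0, "wx": 0, "wy": 0, "wz": 0}
    - {"fingers": -1, "x": -0.098, "y": -0.13, "z": 0, "wx": 0, "wy": 0, "wz": 0}
    - {"fingers": -1, "x": -0.113, "y": -0.15, "z": 0, "wx": 0, "wy": 0, "wz": 0}
    - {"fingers": -1, "x": -0.128, "y": -0.169, "z": 0, "wx": 0, "wy": 0, "wz": 0}
    - {"fingers": -1, "x": -0.142, "y": -0.187, "z": 0, "wx": 0, "wy": 0, "wz": 0}
    - {"fingers": -1, "x": -0.155, "y": -0.204, "z": 0, "wx": 0, "wy": 0, "wz": 0}
    - {"fingers": -1, "x": -0.166, "y": -0.219, "z": 0, "wx": 0, "wy": 0, "wz": 0}
    - {"fingers": -1, "x": -0.175, "y": -0.23, "z": 0, "wx": 0, "wy": 0, "wz": 0}
    - {"fingers": -1, "x": -0.18, "y": -0.237, "z": 0, "wx": 0, "wy": 0, "wz": 0}
    - {"fingers": -1, "x": -0.183, "y": -0.241, "z": 0, "wx": 0, "wy": 0, "wz": 0}
    - {"fingers": -1, "x": -0.183, "y": -0.241, "z": 0, "wx": 0, "wy": 0, "wz": 0}
    - {"fingers": -1, "x": -0.183, "y": -0.241, "z": 0, "wx": 0, "wy": 0, "wz": 0}
    - {"fingers": -1, "x": -0.183, "y": -0.241, "z": 0, "wx": 0, "wy": 0, "wz": 0}

```text
time: 6.95
ee_pos: [0.5148, 0.0172, 0.3193]
tcp_rot: [180.0, -0.0, 154.4]
wrist_force: [-0.8, -0.7, -5.6]
opening: 0.04
```

```bash
python3 - <<'E'
from h import *
o=bot.get_obs(); print(o["ee_pos"],o["tcp_rot"],o["wrist_force"],o["torque"],o["opening"])
for n in("side","top","wrist"):
    im,d=bot.camera(n); cv2.imwrite(f"pics/{n}3.png",im)
    cal=bot.get_calibration(n)
    for h in (0.012,.084): print(n,proj(cal,[*o["ee_pos"][:2],h]))
E
```

```text
[0.51478444 0.01718839 0.3193349 ] [ 1.79987896e+02 -9.56635582e-03  1.54376189e+02] [-0.84203088 -0.68315594 -5.56261585] [ 0.01050656  0.03908311 -0.01214738] 0.03996132297856977
side (np.float64(344.1260509685449), np.float64(222.68533321057365))
side (np.float64(345.11870505979255), np.float64(204.26656601641454))
top (np.float64(320.51508367244037), np.float64(269.7670492046413))
top (np.float64(320.19671310692405), np.float64(245.24658689323832))
wrist (np.float64(315.84468777036034), np.float64(180.1127489962515))
wrist (np.float64(315.82741508060155), np.float64(194.96969221836028))
```

View pics/top3.png

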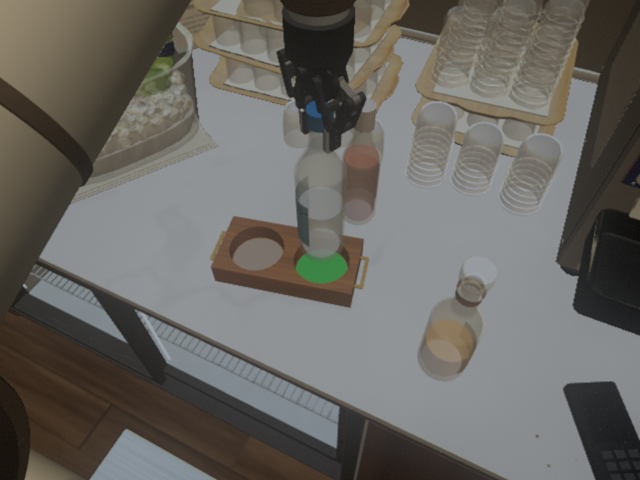

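View pics/wrist3.png

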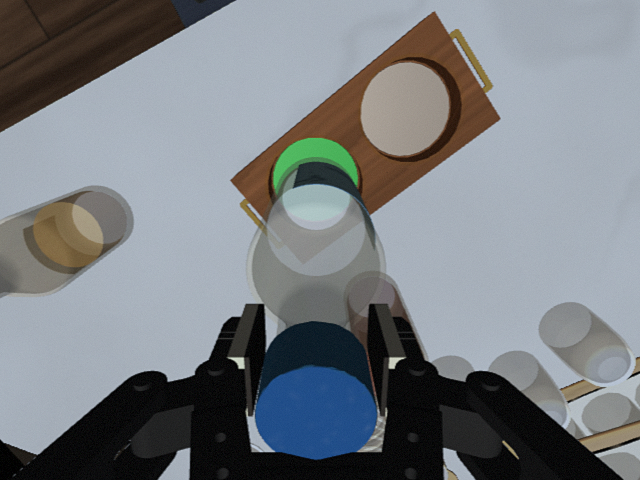

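The wrist picture shows the green pad spanning x of about 272–360, centred on the bottle axis at 316. The top view agrees with that. I'll lower in stages.

Emit:
play_rows:
  grip_force: 90
  targets:
    - {"fingers": -1, "x": 0, "y": 0, "z": 0.003, "wx": 0, "wy": 0, "wz": 0}
    - {"fingers": -1, "x": 0, "y": 0, "z": 0.009, "wx": 0, "wy": 0, "wz": 0}
    - {"fingers": -1, "x": 0, "y": 0, "z": 0.016, "wx": 0, "wy": 0, "wz": 0}
    - {"fingers": -1, "x": 0, "y": 0, "z": 0.023, "wx": 0, "wy": 0, "wz": 0}
    - {"fingers": -1, "x": 0, "y": 0, "z": 0.029, "wx": 0, "wy": 0, "wz": 0}
    - {"fingers": -1, "x": 0, "y": 0, "z": 0.034, "wx": 0, "wy": 0, "wz": 0}
    - {"fingers": -1, "x": 0, "y": 0, "z": 0.039, "wx": 0, "wy": 0, "wz": 0}
    - {"fingers": -1, "x": 0, "y": 0, "z": 0.044, "wx": 0, "wy": 0, "wz": 0}
    - {"fingers": -1, "x": 0, "y": 0, "z": 0.048, "wx": 0, "wy": 0, "wz": 0}
    - {"fingers": -1, "x": 0, "y": 0, "z": 0.048, "wx": 0, "wy": 0, "wz": 0}
    - {"fingers": -1, "x": 0, "y": 0, "z": 0.048, "wx": 0, "wy": 0, "wz": 0}

```text
time: 8.02
ee_pos: [0.5149, 0.0167, 0.2712]
tcp_rot: [-180.0, -0.0, 154.3]
wrist_force: [0.4, 0.9, -5.9]
opening: 0.0395
```

```bash
python3 - <<'E'
from h import *
o=bot.get_obs(); print(o["ee_pos"],o["tcp_rot"],o["wrist_force"],o["torque"],o["opening"])
for n in("side","top","wrist"):
    im,d=bot.camera(n); cv2.imwrite(f"pics/{n}4.png",im)
a=cv2.imread("pics/top4.png")[130:330,200:400]; b=cv2.imread("pics/wrist4.png")[80:480,120:520]
cv2.imwrite("pics/c4.png",np.hstack([cv2.resize(a,(400,400)),b]))
E
```

```text
[0.51491711 0.01666227 0.27118893] [-1.7999723e+02 -9.9915840e-03  1.5434236e+02] [ 0.43318323  0.86566809 -5.88379295] [ 0.03389247 -0.02005594 -0.0665765 ] 0.039543679784985616
```

View pics/c4.png

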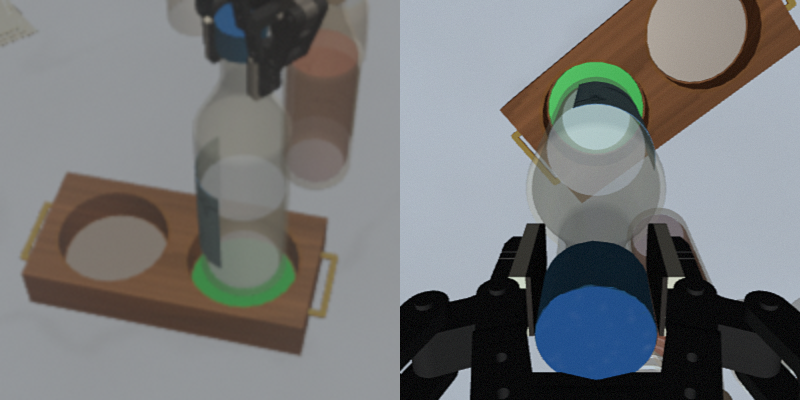

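The foot is inside the well mouth with clearance all round. I'll keep going in small steps and watch the vertical force.

Emit:
play_rows:
  targets:
    - {"fingers": -1, "x": 0, "y": 0, "z": 0.003, "wx": 0, "wy": 0, "wz": 0}
    - {"fingers": -1, "x": 0, "y": 0, "z": 0.006, "wx": 0, "wy": 0, "wz": 0}
    - {"fingers": -1, "x": 0, "y": 0, "z": 0.009, "wx": 0, "wy": 0, "wz": 0}
    - {"fingers": -1, "x": 0, "y": 0, "z": 0.012, "wx": 0, "wy": 0, "wz": 0}
    - {"fingers": -1, "x": 0, "y": 0, "z": 0.014, "wx": 0, "wy": 0, "wz": 0}
    - {"fingers": -1, "x": 0, "y": 0, "z": 0.014, "wx": 0, "wy": 0, "wz": 0}
    - {"fingers": -1, "x": 0, "y": 0, "z": 0.014, "wx": 0, "wy": 0, "wz": 0}

```text
time: 8.75
ee_pos: [0.5149, 0.0167, 0.2571]
tcp_rot: [-180.0, -0.0, 154.3]
wrist_force: [0.8, -0.3, -5.6]
opening: 0.0397
```

Emit:
play_rows:
  targets:
    - {"fingers": -1, "x": 0, "y": 0, "z": 0.002, "wx": 0, "wy": 0, "wz": 0}
    - {"fingers": -1, "x": 0, "y": 0, "z": 0.003, "wx": 0, "wy": 0, "wz": 0}
    - {"fingers": -1, "x": 0, "y": 0, "z": 0.003, "wx": 0, "wy": 0, "wz": 0}

```text
time: 9.0
ee_pos: [0.5149, 0.0167, 0.2541]
tcp_rot: [-180.0, -0.0, 154.3]
wrist_force: [-0.6, -0.3, -6.3]
opening: 0.0399
```

Emit:
play_rows:
  targets:
    - {"fingers": -1, "x": 0, "y": 0, "z": 0.001, "wx": 0, "wy": 0, "wz": 0}
    - {"fingers": -1, "x": 0, "y": 0, "z": 0.002, "wx": 0, "wy": 0, "wz": 0}
    - {"fingers": -1, "x": 0, "y": 0, "z": 0.002, "wx": 0, "wy": 0, "wz": 0}

```text
time: 9.25
ee_pos: [0.5149, 0.0167, 0.2521]
tcp_rot: [-180.0, -0.0, 154.3]
wrist_force: [0.5, -0.5, -5.5]
opening: 0.0399
```

Emit:
play_rows:
  targets:
    - {"fingers": -1, "x": 0, "y": 0, "z": 0.001, "wx": 0, "wy": 0, "wz": 0}
    - {"fingers": -1, "x": 0, "y": 0, "z": 0.002, "wx": 0, "wy": 0, "wz": 0}
    - {"fingers": -1, "x": 0, "y": 0, "z": 0.002, "wx": 0, "wy": 0, "wz": 0}

```text
time: 9.5
ee_pos: [0.5149, 0.0167, 0.25]
tcp_rot: [-180.0, -0.0, 154.3]
wrist_force: [0.0, 1.2, -6.7]
opening: 0.0395
```

Emit:
play_rows:
  targets:
    - {"fingers": -1, "x": 0, "y": 0, "z": 0.0007, "wx": 0, "wy": 0, "wz": 0}
    - {"fingers": -1, "x": 0, "y": 0, "z": 0.001, "wx": 0, "wy": 0, "wz": 0}
    - {"fingers": -1, "x": 0, "y": 0, "z": 0.001, "wx": 0, "wy": 0, "wz": 0}

```text
time: 9.75
ee_pos: [0.5151, 0.0166, 0.2496]
tcp_rot: [180.0, 0.0, 154.3]
wrist_force: [-1.1, -0.3, -2.7]
opening: 0.0394
```

```bash
python3 - <<'E'
from h import *
o=bot.get_obs(); print(o["ee_pos"],o["wrist_force"],o["torque"],o["opening"])
for n in("top","wrist"):
    im,d=bot.camera(n); cv2.imwrite(f"pics/{n}5.png",im)
a=cv2.imread("pics/top5.png")[130:330,200:400]; b=cv2.imread("pics/wrist5.png")[80:480,120:520]
cv2.imwrite("pics/c5.png",np.hstack([cv2.resize(a,(400,400)),b]))
E
```

```text
[0.51505123 0.01661603 0.24964144] [-1.061969   -0.30321689 -2.700686  ] [-0.1202543  0.1647081 -0.0434678] 0.039445778865203625
```

View pics/c5.png

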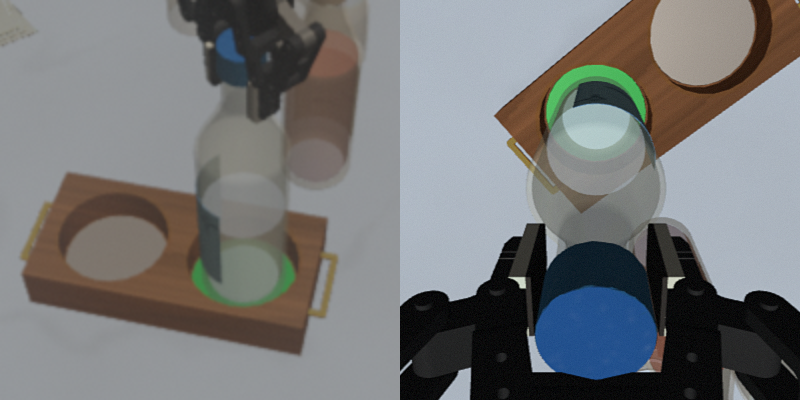

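Contact came at a TCP height of 0.2496, against 0.2494 predicted. I'll settle it another 0.8 mm and check the force before releasing.

Emit:
play_rows:
  targets:
    - {"fingers": -1, "x": 0, "y": 0, "z": 0.0004, "wx": 0, "wy": 0, "wz": 0}
    - {"fingers": -1, "x": 0, "y": 0, "z": 0.0008, "wx": 0, "wy": 0, "wz": 0}
    - {"fingers": -1, "x": 0, "y": 0, "z": 0.0008, "wx": 0, "wy": 0, "wz": 0}
    - {"fingers": -1, "x": 0, "y": 0, "z": 0.0008, "wx": 0, "wy": 0, "wz": 0}
  grip_force: 40

```text
time: 10.18
ee_pos: [0.5152, 0.0166, 0.2496]
tcp_rot: [180.0, 0.1, 154.3]
wrist_force: [-1.2, -0.2, 5.0]
opening: 0.0397
```

The pad now carries the weight, with the force reading +5 N. I'll open slowly.

Emit:
play_rows:
  targets:
    - {"fingers": 0.0, "x": 0, "y": 0, "z": 0, "wx": 0, "wy": 0, "wz": 0}
    - {"fingers": 0.1, "x": 0, "y": 0, "z": 0, "wx": 0, "wy": 0, "wz": 0}
    - {"fingers": 0.3, "x": 0, "y": 0, "z": 0, "wx": 0, "wy": 0, "wz": 0}
    - {"fingers": 0.6, "x": 0, "y": 0, "z": 0, "wx": 0, "wy": 0, "wz": 0}
    - {"fingers": 1, "x": 0, "y": 0, "z": 0, "wx": 0, "wy": 0, "wz": 0}
    - {"fingers": 1, "x": 0, "y": 0, "z": 0, "wx": 0, "wy": 0, "wz": 0}
    - {"fingers": 1, "x": 0, "y": 0, "z": 0, "wx": 0, "wy": 0, "wz": 0}
    - {"fingers": 1, "x": 0, "y": 0, "z": 0, "wx": 0, "wy": 0, "wz": 0}
    - {"fingers": 1, "x": 0, "y": 0, "z": 0, "wx": 0, "wy": 0, "wz": 0}
    - {"fingers": 1, "x": 0, "y": 0, "z": 0, "wx": 0, "wy": 0, "wz": 0}

```text
time: 11.02
ee_pos: [0.515, 0.0167, 0.2485]
tcp_rot: [-180.0, -0.0, 154.3]
wrist_force: [-0.2, -0.4, 0.1]
opening: 0.0851
```

Emit:
play_rows:
  targets:
    - {"fingers": 1, "x": 0, "y": 0, "z": -0.01, "wx": 0, "wy": 0, "wz": 0}
    - {"fingers": 1, "x": 0, "y": 0, "z": -0.025, "wx": 0, "wy": 0, "wz": 0}
    - {"fingers": 1, "x": 0, "y": 0, "z": -0.04, "wx": 0, "wy": 0, "wz": 0}
    - {"fingers": 1, "x": 0, "y": 0, "z": -0.055, "wx": 0, "wy": 0, "wz": 0}
    - {"fingers": 1, "x": 0, "y": 0, "z": -0.07, "wx": 0, "wy": 0, "wz": 0}
    - {"fingers": 1, "x": 0, "y": 0, "z": -0.085, "wx": 0, "wy": 0, "wz": 0}
    - {"fingers": 1, "x": 0, "y": 0, "z": -0.1, "wx": 0, "wy": 0, "wz": 0}
    - {"fingers": 1, "x": 0, "y": 0, "z": -0.11, "wx": 0, "wy": 0, "wz": 0}
    - {"fingers": 1, "x": 0, "y": 0, "z": -0.11, "wx": 0, "wy": 0, "wz": 0}
    - {"fingers": 1, "x": 0, "y": 0, "z": -0.11, "wx": 0, "wy": 0, "wz": 0}

```text
time: 11.85
ee_pos: [0.5152, 0.0167, 0.3591]
tcp_rot: [180.0, 0.1, 154.3]
wrist_force: [0.2, -0.6, 0.3]
opening: 0.0857
```

```bash
python3 - <<'E'
from h import *
o=bot.get_obs(); print(o["time"],o["ee_pos"],o["wrist_force"],o["opening"])
for n in("wrist","top","side"):
    cal=bot.get_calibration(n); im,d=bot.camera(n); cv2.imwrite(f"pics/{n}6.png",im)
    m=cv2.inRange(cv2.cvtColor(im,cv2.COLOR_BGR2HSV),(98,120,50),(125,255,255)); ys,xs=np.nonzero(m)
    P=np.array([px2w(cal,x,y,d[y,x]) for x,y in zip(xs,ys) if d[y,x]>0])
    t=P[(abs(P[:,2]-.291)<.004)&(np.hypot(P[:,0]-.515,P[:,1]-.0165)<.04)]
    if len(t)>20: print(n,"cap",len(t),t.mean(0).round(4),cv2.minEnclosingCircle((t[:,:2]*1000).astype(np.float32)))
    for q in ["pink_bottle","amber_bottle"]:
        print(n,q,[(r["confidence"],np.round(r["extent"],1).tolist()) for r in bot.look_for(q,n)][:1])
E
```

```text
11.85 [0.51524065 0.01668932 0.35907936] [ 0.16095794 -0.58681743  0.34255252] 0.08569783419636569
wrist cap 2956 [0.5139 0.0168 0.2918] ((514.731689453125, 16.271303176879883), 17.3262882232666)
wrist pink_bottle [(0.64, [341.1, 260.2, 435.5, 443.4])]
wrist amber_bottle [(0.8, [0.0, 179.3, 147.3, 302.0])]
top cap 321 [0.5136 0.0144 0.2911] ((515.0188598632812, 14.98669147491455), 16.42217254638672)
top pink_bottle [(0.59, [341.5, 100.6, 381.5, 224.2])]
top amber_bottle [(0.97, [418.1, 255.9, 497.7, 381.8])]
side cap 282 [0.5152 0.0188 0.2911] ((515.2612915039062, 17.864673614501953), 16.706491470336914)
side pink_bottle [(0.61, [239.6, 133.1, 285.4, 236.4])]
side amber_bottle [(0.74, [363.1, 38.6, 400.9, 145.8])]
```

View pics/top6.png

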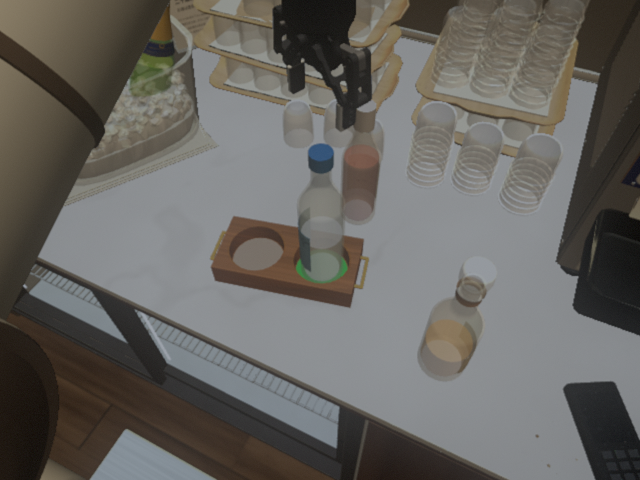

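The bottle stands upright in the green well with the cap at (320,157). Its cap top is at z = 0.291, so the foot is on the pad. The pink and amber bottles have not moved, and the gripper is clear.

```bash
python3 -c "
from workcell import bot
print(bot.job_done())"
```

```text
the job is handed in; nothing more can be done
None
```

The blue-capped bottle is standing upright on the green pad in the stand, and I handed the job in at about 12 s. I gripped it by the neck and lowered it in small steps. The pad took its weight at the predicted height (TCP 0.2496 m, 0.2494 m expected), and only then did I open the gripper and move up clear.

**Final checks:**
- **Bottle position:** all three cameras put the cap top at about (0.515, 0.016), z = 0.291–0.292 m. That is within about 2 mm of the well axis, with the foot on the pad.
- **Pink and amber bottles:** they show within about 2–4 px of where they began in the side and top views, which is about the detector's own scatter.
- **Gripper:** it is clear of everything, with the wrist force near zero.

**Two irregularities:**
- The first move call was refused because its rows left out some keys. The arm did not move.
- The grip opening drifted from 40.6 to 39.5 mm while carrying. The wrist pictures and the contact height showed no real slip.

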